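# Gauge a heat-sink blank on the flip stop

### The job

Flip the yellow stop down on the fence of the gauging jig, and lay the aluminium heat-sink blank flat on the jig's bed, long side flush against the fence and its end butted against the lowered stop's left-hand side (left as the robot sees it). Then let go of the blank and flip the yellow stop back up, leaving the blank where it was gauged. Leave the blue stop up and the other things on the bench where they are.

Things in the scene. Friction and masses are not known exactly. Their poses are not given: they have to be found in the camera images.
- jig: gauging jig fixed to the bench: grey bed 136 x 400 mm, top 15 mm above the bench; along its far side an aluminium fence 24 mm thick, top 39 mm above the bench. Origin on the bench in the plane of the fence's robot-side face; x away from the robot, square to the fence, y along the fence to the robot's left. The bed shows from x = -110 to 0 and y = -190 to +210 mm. Work lies on the robot's side.
- yellow_stop: yellow flip stop's dark steel carrier, fixed on the fence. Axes as the jig's. Origin on the bench top, in the plane of the fence's robot-side face, at mid-width of the leaf. The leaf's hinge axis runs along y at x = +16, z = +49 mm. The yellow and blue stops differ in colour only and stand 120 mm or more apart along the fence; which is the left one varies.
- yellow_leaf (a joint): hinge of the yellow leaf, rad: 0 = flipped down, level across the fence towards the robot; 1.57 = upright; 1.85 = leaning back on its limit (up). Light friction: past upright it stays up, well short of upright it falls down by its weight (120 g).
- yellow_knob (a point): centre of the black knob at the yellow leaf's free end: cylinder 20 mm in diameter, 26 mm long along the hinge (stop's y), 101 mm from the hinge axis. Pinched on its flat ends (26 mm apart) it swivels between the fingers as the leaf swings. At joint angle q: stop x = 16 - 101 cos q, z = 49 + 101 sin q (mm). When down it is 85 mm in front of the fence face, 49 mm above the bench.
- yellow_gauge (a point): centre of the gauging face: the left-hand side of the nose under the yellow leaf, flat, 46 x 28 mm. Leaf and nose are 16 mm wide (y). When the leaf is down this face stands at stop y = +8 mm, from 4 to 50 mm in front of the fence face and from 2.5 mm above the bed upwards; the blank's end butts against it.
- blue_stop: blue flip stop's dark steel carrier, fixed on the fence. Axes as the jig's. Origin on the bench top, in the plane of the fence's robot-side face, at mid-width of the leaf. The leaf's hinge axis runs along y at x = +16, z = +49 mm. The yellow and blue stops differ in colour only and stand 120 mm or more apart along the fence; which is the left one varies.
- blue_leaf (a joint): hinge of the blue leaf, rad: 0 = flipped down, level across the fence towards the robot; 1.57 = upright; 1.85 = leaning back on its limit (up). Light friction: past upright it stays up, well short of upright it falls down by its weight (120 g).
- blue_knob (a point): the same point of the blue leaf, which is alike and stays up.
- sink_center (a point): centre (30.5 mm above its underside) of the loose aluminium heat-sink blank, about 0.34 kg: base 56 (x) x 120 (y) x 8 mm, a full-length upright rib 10 mm thick in x along its middle, top 61 mm above the underside (grip here), fins 21 mm high out to the edges. Same either way round. Starts left or right of the jig. Gauged: 28 mm in front of the fence face, 68 mm left of the yellow stop's origin.
- transformer_center (a point): bystander: loose transformer, steel and copper, on a foot 70 x 85 mm, 50 mm tall; point at its centre. It starts on the side of the jig where the blank is not.
- meter_center (a point): bystander: loose yellow hand multimeter 150 x 75 x 34 mm, lying flat; point at its centre.
- driver_grip (a point): bystander: screwdriver 180 mm long, lying on the bench beyond the right-hand end of the jig; point in its handle.
- jar: bystander: glass jar with a red lid, 60 mm across, 75 mm tall; origin at the centre of its underside.
Mind the look-alikes: they are no part of the job. Leave any pink or purple look-alike of the part that bears sink_center alone.

How it is judged (in metres and radians):
On the way, in this order (a step that is already met when the one before it is completed fails the run):
1. the yellow stop is flipped fully down (value of joint yellow_leaf below 0.06 rad), for 0.2 s.
2. the blank lies gauged against the fence and against the left side of the lowered yellow stop (y of sink_center in the frame of yellow_stop between 0.0655 and 0.071 m and x of sink_center in the frame of yellow_stop between -0.031 and -0.0255 m and z of sink_center in the frame of yellow_stop between 0.042 and 0.049 m and angle between the y axis of sink_center and the y axis of yellow_stop, either way round below 0.05 rad and angle between sink_center's own z axis and vertical below 0.05 rad and value of joint yellow_leaf below 0.06 rad), for 0.2 s.
At the end, for the whole second after the job is handed in: Yellow and blue leaves up (beyond 1.45 rad), yellow at rest; the blank lies still, flat and parallel to the fence within 0.05 rad, its centre 25.5 to 31 mm in front of the fence face and 65.5 to 71 mm left of the yellow stop's origin (within about 3 mm of touching both) (y of sink_center in the frame of yellow_stop between 0.0655 and 0.071 m and x of sink_center in the frame of yellow_stop between -0.031 and -0.0255 m and z of sink_center in the frame of yellow_stop between 0.042 and 0.049 m and angle between the y axis of sink_center and the y axis of yellow_stop, either way round below 0.05 rad and angle between sink_center's own z axis and vertical below 0.05 rad and value of joint each of yellow_leaf, blue_leaf above 1.45 rad and velocity of joint yellow_leaf between -0.1 and 0.1 rad/s and linear speed of sink below 0.02 m/s).
It fails at once if the blue stop is pulled down (value of joint blue_leaf below 1.2 rad).
It fails at once if the transformer is moved more than 40 mm (distance of transformer_center from where it was at the start of the episode above 0.04 m).
It fails at once if the meter is moved more than 40 mm (distance of meter_center from where it was at the start of the episode above 0.04 m).
It fails at once if the driver is moved more than 40 mm (distance of driver_grip from where it was at the start of the episode above 0.04 m).
It fails at once if the jar is moved more than 40 mm (distance of jar from where it was at the start of the episode above 0.04 m).
It also fails if it takes over 72 s, if anything falls off the work surface, if the arm or the gripper's body presses on something with over 40 N, if the wrist force passes 120 N, or if a joint passes its speed limit or range.

### The arm

A 6-joint arm with a two-finger parallel gripper is mounted at the origin on the work surface. World frame = base frame: x ahead of the robot, y to its left, z up, the work surface at z = 0. Lengths are in mm, angles in rad, forces in N, time in s.
With the tool pointing down it reaches from about 350 to 725 mm from the base axis. Payload 6 kg.
Tool frame: the origin (TCP) lies at the very end of the fingers, on their centre line; the grasp point (between the pads) lies manip.grasp_offset behind it (manip.grasp_offset is the distance from the TCP to the grasp point, in mm); z points along the fingers, y is the line along which they close (so a half turn about z gives the same grasp; the last joint's range is limited). The gripper opens to 85 mm and grips with 20 to 120 N. Pads are 22 mm wide; open, the fingers measure 114 mm over their backs; the gripper's body (76 mm by 85 mm) begins 54 mm behind the grasp point. The pads swing forward as they close: fully open they stand 13 mm farther back than shut.
Start: joints at [1.455, 0.04, 0.085, 0, -1.615, -0.334], TCP at [260.843, 540.306, 193.661] pointing down, gripper open.
Joint ranges: [-2.56, 2.56], [-1.29, 2.01], [-1.08, 1.49], [-3.29, 1.98], [-2.81, -0.18], [-2.99, 2.99]. Speed limits (rad/s): [2.57, 2.57, 3.01, 3.14, 3.14, 3.14].

### API

Orientations are given as a rotation vector (axis times angle).
In Python, from rig import manip, camera, camera_model gives the robot as it stands.
- The arm moves only by the tool jog_arm, never from a script. Its argument "deltas" is one flat list of numbers, 7 for each row, row after row: the shift along the tool's x, y, z as a fraction of full scale, then the turn, a rotation vector about the tool's x, y, z as a fraction of full scale, then the opening, from 0 (shut) to 1 (fully open). A call has 1 to 20 rows; each row shifts and turns the commanded pose from where the row before left it, along the tool's axes as they then stand; what a row does not reach is not made up. Full scale, the value 1, is 0.1 m for a shift and 4 degrees for a turn. A row lasts 1/8 s, in which the tool goes at most 62.5 mm and 10.7 degrees, less where a joint would pass 70% of its speed; a pose out of reach is approached as far as the arm can. A call with a number of a shift or a turn outside -1 to 1 is refused whole. A call with a gripper value outside its range is refused whole. The fingers move at their own pace and stop on an object; "squeeze" is the grip in N (left out, the last holds). Time passes only in rows, so rows that do not move let the fingers close. It gives the time, the measured TCP pose, the force, the opening and the grip force at its end, in the units of the state.
- manip.get_obs(): the state, without advancing time (a new reading comes with each control period).
- camera(name): name is "scene" or "top"; returns the picture (400x640x3 uint8, blue, green, red); there is no depth.
- camera_model(name): a dict with "fx", "fy", "cx", "cy" (pixels), "k1" (the pictures are not rectified: a ray, as slopes to the right and down, at radius r is drawn at 1 + k1 r^2 times it, then the intrinsics apply), "cam_to_world" (4x4, takes a point from camera to world coordinates). Camera axes: x right, y down, z forward; pixel columns grow to the right and rows downward; lengths in mm; the calibration is good to about 2 mm. A picture is of the moment at which its call begins. camera_model takes no time and is no camera call.
- manip.sign_off(): hands the job in; it is judged then, once.
The state is a dict: "time_s": time; "joint_pos": joint angles; "qvel": joint speeds; "joint_torque": joint torques, N m; "ee_pos": TCP position; "orientation": TCP orientation; "contact_force": force on the tool from outside, world axes, zero at the start; "torque": the same for the moment, N m; "finger_gap": finger opening in mm; "grasp_force": force on a finger pad.
Only numpy, scipy, OpenCV 4.12 (cv2) and the standard library are available. Lean on these libraries where they do the work, as an engineer would, in place of code of your own. Each camera call takes 0.05 s, during which the arm holds its last target. There are 200 camera calls.

## Working session

There is one attempt and no reset: what is moved stays moved. The work goes in short steps, Python scripts to look and compute and a tool call to move; the robot and the scene stay as the last step left them, time stands still between calls to the robot, and variables do not carry over. Pictures are saved under pics/ and viewed, at most 10 in all, crops included, and the job is handed in when it is done.

Besides the shell and the picture viewer there is one more tool, called after "Emit:" as name(argument=value, ...), one argument or row to a line, values as JSON. jog_arm: Moves the arm, as the interface text tells. Shift numbers are shares of 0.1 m and turn numbers shares of 4 degrees, none past 1 either way. Its arguments: {"type":"object","properties":{"deltas":{"type":"array","items":{"type":"number","minimum":-1,"maximum":1}},"squeeze":{"type":"number"}},"required":["deltas"]}

```bash
mkdir -p pics
python3 - <<'E'
from rig import manip,camera,camera_model
import cv2,numpy as np
for n in("scene","top"):
    cv2.imwrite(f"pics/{n}0.png",camera(n)); m=camera_model(n); print({k:(np.round(v,4).tolist() if k=="cam_to_world" else v) for k,v in m.items()})
print(manip.get_obs(),manip.grasp_offset)
E
```

```text
{'fx': 416.2018137021471, 'fy': 416.2018137021471, 'cx': 318.7808383864579, 'cy': 205.56093324138985, 'k1': 0.010078290445355478, 'cam_to_world': [[-0.5438, 0.6612, -0.5169, 1196.0469], [0.8392, 0.4245, -0.3398, 478.3909], [-0.0052, -0.6186, -0.7857, 1079.4186], [0.0, 0.0, 0.0, 1.0]]}
{'fx': 460.0927791645978, 'fy': 460.0927791645978, 'cx': 321.6445309256122, 'cy': 198.18417357575126, 'k1': -0.07989720134776267, 'cam_to_world': [[-0.002, -0.992, 0.1259, 366.9492], [-0.9998, -0.0002, -0.0178, 40.304], [0.0177, -0.1259, -0.9919, 1308.9392], [0.0, 0.0, 0.0, 1.0]]}
{'time_s': 0.1, 'joint_pos': array([ 1.45467447e+00,  4.07698987e-02,  8.39453048e-02, -3.94945179e-04,
       -1.61547241e+00, -3.33706248e-01]), 'qvel': array([ 0.00067096, -0.0024379 ,  0.00223138,  0.00361576,  0.00088945,
       -0.0010681 ]), 'joint_torque': array([-4.63014498e-03, -3.69345331e+01,  3.48286164e+01,  6.95154771e+00,
       -4.56026173e-03,  9.68012358e-06]), 'ee_pos': array([260.6742643 , 540.04698543, 192.79014369]), 'orientation': array([ 3.06097630e+00, -7.00277287e-01, -3.59994433e-04]), 'contact_force': array([0.58479644, 0.89386762, 0.70416758]), 'torque': array([ 0.03590044, -0.02194569, -0.02293588]), 'grasp_force': 0.0, 'finger_gap': 85.40426894344229} 18.700000000000003
```

View pics/scene0.png

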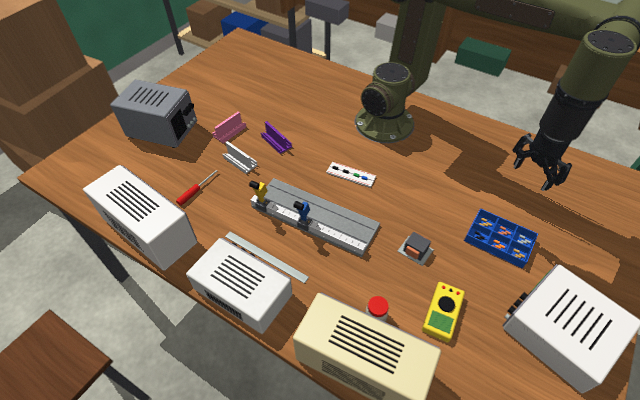

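View pics/top0.png

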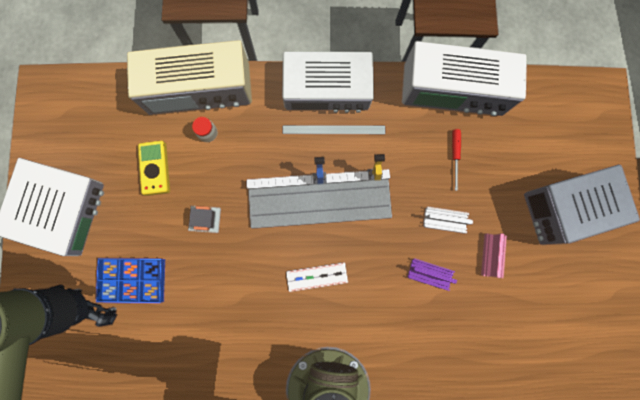

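The aluminium blank is at about (447,219) in the top picture. The yellow stop is the right-hand one, near (378,170), and blue is near (320,170). I'll enlarge the jig area to measure it.

Run:
```python
import cv2
t=cv2.imread("pics/top0.png"); s=cv2.imread("pics/scene0.png")
cv2.imwrite("pics/t1.png",cv2.resize(t[145:245,240:480],(792,330),interpolation=cv2.INTER_CUBIC))
cv2.imwrite("pics/s1.png",cv2.resize(s[135:265,215:385],(785,600),interpolation=cv2.INTER_CUBIC))
```

```text
(no output)
```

View pics/t1.png

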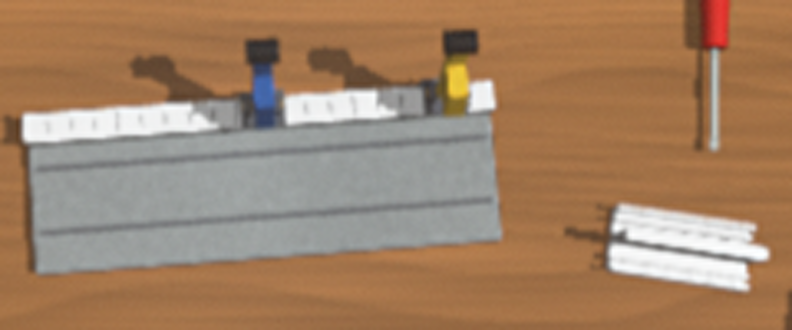

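View pics/s1.png

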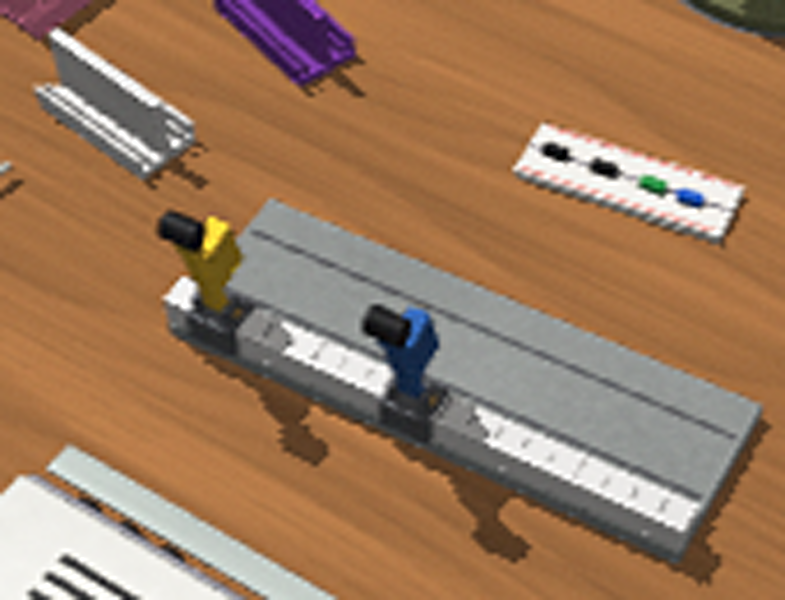

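The top crop shows the bed's near corners at (36,272) and (500,240), the yellow knob at (460,42), and the rib top running from (622,237) to (768,254). The scene crop shows the near corners at (760,407) and (272,200), and the rib top from (55,32) to (190,130).

```bash
cat > h.py <<'E'
import numpy as np
from rig import camera_model
from scipy.optimize import least_squares
M={n:camera_model(n) for n in("scene","top")}
def proj(n,p):
    m=M[n];T=np.linalg.inv(m["cam_to_world"]);c=T[:3,:3]@np.asarray(p,float)+T[:3,3]
    s=c[:2]/c[2];s=s*(1+m["k1"]*(s@s));return np.array([m["fx"]*s[0]+m["cx"],m["fy"]*s[1]+m["cy"]])
def W(pose,p):
    x,y,a=pose;c,s=np.cos(a),np.sin(a);return [x+c*p[0]-s*p[1],y+s*p[0]+c*p[1],p[2]]
T=lambda u,v:("top",np.array([240+u/3.3,145+v/3.3]))
S=lambda u,v:("scene",np.array([215+u/4.618,135+v/4.618]))
E
python3 - <<'E'
from h import *
jig=[(T(36,272),(-110,210,15)),(T(500,240),(-110,-190,15)),(S(760,407),(-110,210,15)),(S(272,200),(-110,-190,15)),(T(24,143),(0,210,39)),(T(493,110),(0,-190,39)),(S(700,500),(0,210,39))]
K=[T(460,42),S(183,231)];B=[T(262,52),S(388,326)]
q=1.85;kx,kz=16-101*np.cos(q),49+101*np.sin(q)
def f(p): 
    r=[proj(n,W(p[:3],P))-z for (n,z),P in jig]
    for i,k in((3,K),(4,B)): r+=[proj(n,W(p[:3],(kx,p[i],kz)))-z for n,z in k]
    return np.concatenate(r)
r=least_squares(f,[550,0,0,-100,50],x_scale=[100,100,.1,100,100],loss="soft_l1");print(r.x.round(4),f(r.x).reshape(-1,2).round(1).tolist())
# sink: rib-top ends (z 61), either end
sk=[(T(622,237),(0,60,61)),(T(768,254),(0,-60,61)),(S(190,130),(0,60,61)),(S(55,32),(0,-60,61)),
 (T(610,270),(-28,60,8)),(S(150,175),(28,60,0)),(S(37,90),(28,-60,4))]
g=lambda p:np.concatenate([proj(n,W(p,P))-z for (n,z),P in sk])
r2=least_squares(g,[470,-250,0],x_scale=[100,100,.1],loss="soft_l1");print(r2.x.round(4),g(r2.x).reshape(-1,2).round(1).tolist())
p=r.x
print("knob up",W(p[:3],(kx,p[3],kz)),"down",W(p[:3],(-85,p[3],49)),"goal",W(p[:3],(-28,p[3]+68,0)))
E
```

```text
[ 5.700227e+02  1.545190e+01  6.580000e-02 -1.478104e+02  7.754900e+00] [[-0.6, 0.7], [0.2, 0.9], [0.9, -1.0], [-0.1, -1.7], [-0.1, -0.2], [0.4, 0.7], [-0.3, 0.4], [-0.5, -1.3], [-1.1, 0.6], [-0.4, -0.6], [-0.5, -0.0]]
[ 4.666576e+02 -3.361900e+02 -1.231000e-01] [[0.5, -0.1], [-1.0, 0.0], [-6.0, -6.5], [-0.5, -0.7], [-1.4, 1.3], [-0.7, 0.5], [0.5, 2.5]]
knob up [np.float64(623.4776863562878), np.float64(-129.1577536622902), np.float64(146.08879550050528)] down [np.float64(494.9216583714497), np.float64(-137.62567387544289), 49] goal [np.float64(547.3289638486916), np.float64(-66.0262721138705), 0]
```

```bash
cat >> h.py <<'E'
J=[570.02,15.45,0.0658]; YS=-147.8
from scipy.spatial.transform import Rotation as R
def go(tgt,th=None):
    "world target TCP (mm), tool-x heading (deg): total shift in tool axes (units of .1m), turn about tool axes (units of 4deg)"
    from rig import manip
    o=manip.get_obs();r=R.from_rotvec(o["orientation"]);d=r.inv().apply(np.array(tgt)-o["ee_pos"])/100
    x=r.apply([1,0,0]);h=np.degrees(np.arctan2(x[1],x[0]))
    if th is not None:
        g=R.from_euler("z",th,degrees=True)*R.from_rotvec([np.pi,0,0]);t=np.degrees((r.inv()*g).as_rotvec())/4
    else: t=None
    print("t",round(o["time_s"],2),"pos",o["ee_pos"].round(1),"h",round(h,2),"gap",round(o["finger_gap"],1),"F",o["contact_force"].round(1),"| shift",d.round(3),"turn",t if t is None else t.round(2))
E
echo
```

Emit:
jog_arm(
  deltas=[0,0,-0.06,0,0,-0.925,0,0,0,-0.06,0,0,-0.925,0,0,0,-0.06,0,0,-0.925,0,0,0,-0.06,0,0,-0.925,0,0,0,-0.06,0,0,-0.925,0,0,0,-0.06,0,0,-0.925,0,0,0,-0.06,0,0,-0.925,0,0,0,-0.06,0,0,-0.925,0],
  squeeze=40,
)

```text
time_s: 1.1
ee_pos: [260.7, 540.2, 241.2]
orientation: [3.139, 0.108, -0.001]
contact_force: [-1.0, 0.3, 0.3]
finger_gap: -0.2
grasp_force: 0.0
```

```bash
python3 -c "
from h import *
go(W(J,(82,YS,240)),3.77)"
```

```text
t 1.1 pos [260.7 540.2 241.2] h 3.95 gap -0.2 F [-1.   0.3  0.3] | shift [3.539 6.928 0.018] turn [0.01 0.01 0.05]
```

Emit:
jog_arm(
  deltas=[0.177,0.3464,0,0,0,0,0,0.177,0.3464,0,0,0,0,0,0.177,0.3464,0,0,0,0,0,0.177,0.3464,0,0,0,0,0,0.177,0.3464,0,0,0,0,0,0.177,0.3464,0,0,0,0,0,0.177,0.3464,0,0,0,0,0,0.177,0.3464,0,0,0,0,0,0.177,0.3464,0,0,0,0,0,0.177,0.3464,0,0,0,0,0,0.177,0.3464,0,0,0,0,0,0.177,0.3464,0,0,0,0,0,0.177,0.3464,0,0,0,0,0,0.177,0.3464,0,0,0,0,0,0.177,0.3464,0,0,0,0,0,0.177,0.3464,0,0,0,0,0,0.177,0.3464,0,0,0,0,0,0.177,0.3464,0,0,0,0,0,0.177,0.3464,0,0,0,0,0,0.177,0.3464,0,0,0,0,0],
)

```text
time_s: 3.6
ee_pos: [660.7, -128.4, 241.1]
orientation: [-3.14, -0.105, 0.002]
contact_force: [0.5, 0.5, 0.1]
finger_gap: -0.2
grasp_force: 0.0
```

```bash
python3 -c "
from h import *
go(W(J,(82,YS,128)),3.77)"
```

```text
t 3.6 pos [ 660.7 -128.4  241.1] h 3.83 gap -0.2 F [0.5 0.5 0.1] | shift [ 0.011 -0.017  1.131] turn [-0.    0.01  0.02]
```

Emit:
jog_arm(
  deltas=[0,0,0.28,0,0,0,0,0,0,0.28,0,0,0,0,0,0,0.28,0,0,0,0,0,0,0.28,0,0,0,0,0,0,0,0,0,0,0,-0.1,0,0,0,0,0,0,-0.1,0,0,0,0,0,0,-0.1,0,0,0,0,0,0,-0.1,0,0,0,0,0,0,-0.1,0,0,0,0,0,0,-0.1,0,0,0,0,0,0,-0.1,0,0,0,0,0,0,-0.1,0,0,0,0,0,0,-0.1,0,0,0,0,0,0,-0.1,0,0,0,0,0,0,-0.1,0,0,0,0,0,0,0,0,0,0,0,0,0,0,0,0,0,0,0,0],
)

```text
time_s: 5.85
ee_pos: [550.7, -134.6, 129.8]
orientation: [3.14, 0.105, 0.0]
contact_force: [-0.3, -0.5, 0.4]
finger_gap: -0.2
grasp_force: 0.0
```

Run:
```python
from h import *
from rig import camera
import cv2
go(W(J,(-20,YS,200)),3.77)
a=cv2.resize(camera("top")[140:240,300:480],(540,300)); b=cv2.resize(camera("scene")[130:230,190:370],(540,300))
cv2.imwrite("pics/a2.png",np.vstack([a,b]))
```

```text
t 5.85 pos [ 550.7 -134.6  129.8] h 3.83 gap -0.2 F [-0.3 -0.5  0.4] | shift [ 0.092 -0.007 -0.702] turn [ 0.   -0.    0.02]
```

View pics/a2.png

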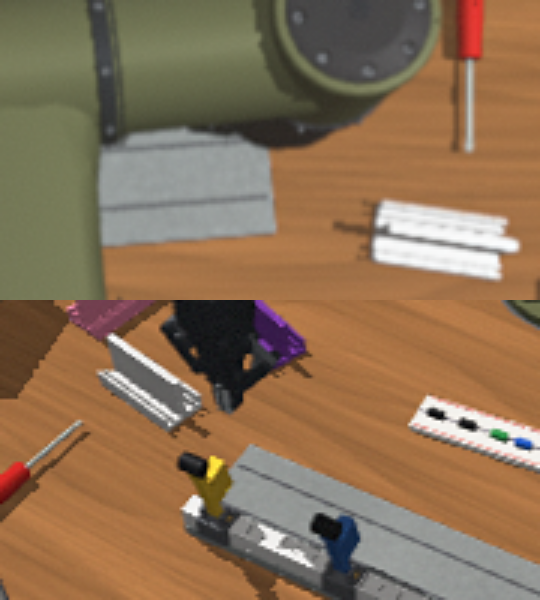

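Run:
```python
from h import *
print(proj("scene",[550.7,-134.6,130]))
for q in(1.57,1.85):
  P=W(J,(16-101*np.cos(q),YS,49+101*np.sin(q)));print(q,P,proj("scene",P),proj("top",P))
print("hinge",*[proj(n,W(J,(16,YS,49))) for n in M])
def tri(a,b):
    f=lambda p:np.concatenate([proj("scene",p)-b,proj("top",p)-a]);r=least_squares(f,[600,-130,100]);return r.x,r.fun
for a,b in((T(460,42)[1],S(183,231)[1]),(T(262,52)[1],S(388,326)[1])):
    p,f=tri(a,b);v=np.array(W([0,0,-J[2]],[*(p[:2]-J[:2]),p[2]]));print(p.round(1),f.round(1),"jig",v.round(1))
```

```text
[267.524064   173.36966532]
1.57 [np.float64(595.6233441501433), np.float64(-130.98340298314426), np.float64(149.9999679761153)] [258.69938947 178.62644966] [380.06955418 166.73729381]
1.85 [np.float64(623.4779788323851), np.float64(-129.14791826009863), np.float64(146.08879550050528)] [253.54050585 185.64740202] [378.93685238 156.45448289]
hinge [262.4473167 199.8547474] [374.87847853 173.71647398]
[ 619.8 -129.6  145.4] [-0.4 -0.1 -0.3  0.2] jig [  40.1 -148.   145.4]
[611.8  25.6 144.2] [-0.3 -0.  -0.2  0.1] jig [ 42.3   7.4 144.2]
```

Run:
```python
from h import *
from rig import camera
import cv2
s=camera("scene")[130:210,220:320];s=cv2.resize(s,(800,640)[:1]+(600,),interpolation=cv2.INTER_CUBIC)
p=proj("scene",[550.7,-134.6,130])-[220,130];cv2.circle(s,(int(p[0]*8),int(p[1]*7.5)),5,(0,0,255),-1)
cv2.imwrite("pics/a3.png",s)
```

```text
(no output)
```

View pics/a3.png

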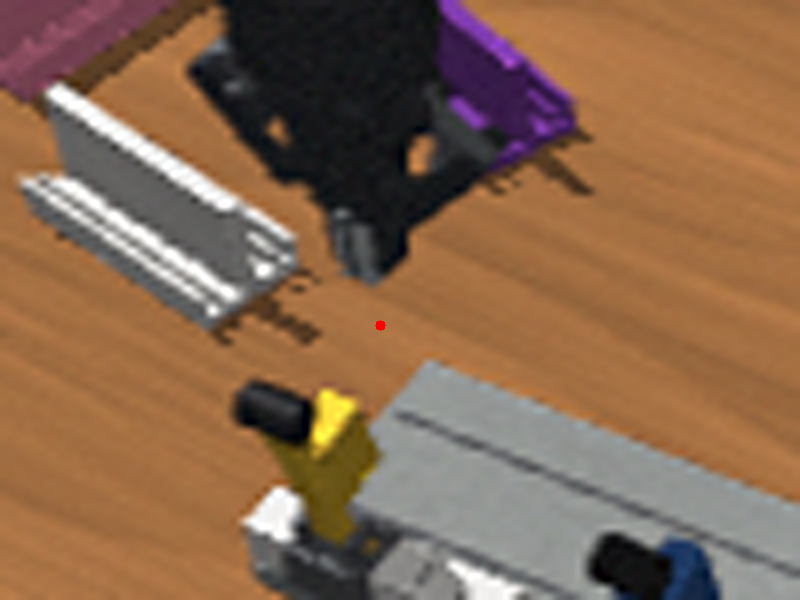

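Run:
```python
from h import *
import cv2
for n in M:
  im=cv2.imread(f"pics/{n}0.png")
  for z in (193,206,230): print(n,z,proj(n,[260.7,540,z]))
a=cv2.imread("pics/scene0.png")[110:210,490:590].copy();b=cv2.imread("pics/top0.png")[270:350,40:140].copy()
a=cv2.resize(a,(400,400),interpolation=2);b=cv2.resize(b,(400,320),interpolation=2)
for im,n,o in((a,"scene",(490,110)),(b,"top",(40,270))):
  t=np.radians(-25.8-90);e=np.array([np.cos(t),np.sin(t),0])
  for s in(-42.5,42.5):
    p=(proj(n,np.array([260.7,540,206])+s*e)-o)*4;cv2.circle(im,tuple(p.astype(int)),3,(0,0,255),-1)
c=np.zeros((400,800,3),np.uint8);c[:,:400]=a;c[:320,400:]=b;cv2.imwrite("pics/c.png",c)
```

```text
scene 193 [522.1358076  189.75360165]
scene 206 [523.92903705 186.69167073]
scene 230 [527.32608595 180.89253768]
top 193 [106.34530336 300.12378369]
top 206 [103.95624365 300.61399414]
top 230 [ 99.40112933 301.54773621]
```

View pics/c.png

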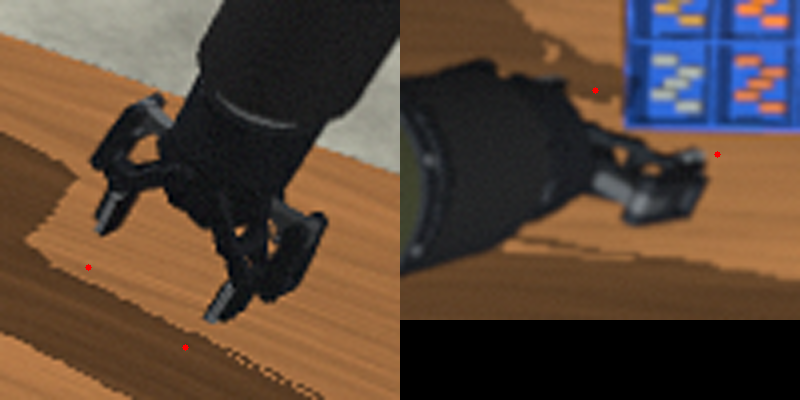

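The fingertips appear about 25–30 mm above where the reported TCP puts them, so they passed over the knob. A light touch on the bed will give the real offset.

Emit:
jog_arm(
  deltas=[-0.2,0,0.2,0,0,0,0,-0.2,0,0.3,0,0,0,0,0,0,0.3,0,0,0,0,0,0,0.2,0,0,0,0,0,0,0.08,0,0,0,0,0,0,0.03,0,0,0,0,0,0,0,0,0,0,0],
)

```text
time_s: 6.88
ee_pos: [511.1, -137.4, 19.4]
orientation: [3.14, 0.105, 0.001]
contact_force: [-0.6, -0.2, -0.0]
finger_gap: -0.2
grasp_force: 0.0
```

Emit:
jog_arm(
  deltas=[0,0,0.03,0,0,0,0,0,0,0.03,0,0,0,0],
)

```text
time_s: 7.12
ee_pos: [510.9, -137.3, 13.0]
orientation: [3.14, 0.105, 0.001]
contact_force: [0.0, 0.3, 0.1]
finger_gap: 0.1
grasp_force: 0.0
```

Emit:
jog_arm(
  deltas=[0,0,0.03,0,0,0,0,0,0,0.03,0,0,0,0],
)

```text
time_s: 7.38
ee_pos: [510.6, -137.3, 6.5]
orientation: [3.14, 0.105, -0.0]
contact_force: [0.4, 0.0, -0.6]
finger_gap: 0.2
grasp_force: 0.0
```

Emit:
jog_arm(
  deltas=[0,0,0.03,0,0,0,0,0,0,0.03,0,0,0,0],
)

```text
time_s: 7.62
ee_pos: [510.6, -137.4, 0.5]
orientation: [3.14, 0.105, -0.0]
contact_force: [0.9, -0.1, 0.0]
finger_gap: 0.1
grasp_force: 0.0
```

Emit:
jog_arm(
  deltas=[0,0,0.03,0,0,0,0,0,0,0.03,0,0,0,0],
)

```text
time_s: 7.88
ee_pos: [510.6, -137.3, -5.5]
orientation: [3.14, 0.105, -0.0]
contact_force: [0.3, 0.1, -0.2]
finger_gap: 0.3
grasp_force: 0.0
```

Emit:
jog_arm(
  deltas=[0,0,0.02,0,0,0,0,0,0,0.02,0,0,0,0],
)

```text
time_s: 8.12
ee_pos: [510.7, -137.3, -9.4]
orientation: [3.14, 0.105, 0.0]
contact_force: [1.3, -0.0, 0.5]
finger_gap: 0.0
grasp_force: 0.0
```

Emit:
jog_arm(
  deltas=[0,0,0.02,0,0,0,0,0,0,0.01,0,0,0,0],
)

```text
time_s: 8.38
ee_pos: [510.6, -137.3, -12.4]
orientation: [3.14, 0.105, -0.0]
contact_force: [-0.1, 0.1, -0.4]
finger_gap: -0.2
grasp_force: 0.0
```

Emit:
jog_arm(
  deltas=[0,0,0.02,0,0,0,0,0,0,0.01,0,0,0,0],
)

```text
time_s: 8.62
ee_pos: [510.6, -137.3, -15.4]
orientation: [3.14, 0.105, -0.0]
contact_force: [-0.4, 0.7, 0.9]
finger_gap: 0.1
grasp_force: 0.0
```

Emit:
jog_arm(
  deltas=[0,0,0.02,0,0,0,0,0,0,0.01,0,0,0,0],
)

```text
time_s: 8.88
ee_pos: [510.6, -137.3, -18.4]
orientation: [3.14, 0.105, -0.0]
contact_force: [-0.5, 0.3, -0.4]
finger_gap: 0.2
grasp_force: 0.0
```

Run:
```python
from h import *
from rig import camera
import cv2
s=camera("scene")[130:230,220:320];s=cv2.resize(s,(600,600),interpolation=2)
for z in(-18,10,20):
  p=(proj("scene",[510.6,-137.3,z])-[220,130])*6;cv2.circle(s,tuple(p.astype(int)),3,(0,0,255),-1);print(z,p)
cv2.imwrite("pics/a4.png",s)
```

```text
-18 [350.50614092 390.84251744]
10 [346.44770379 359.04631461]
20 [344.96703368 347.44738317]
```

View pics/a4.png

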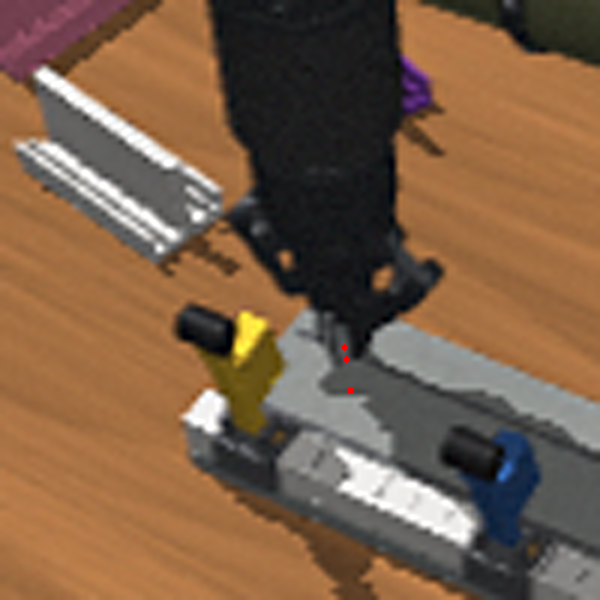

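Emit:
jog_arm(
  deltas=[0,0,0.01,0,0,0,0,0,0,0.01,0,0,0,0],
)

```text
time_s: 9.18
ee_pos: [510.7, -137.3, -20.3]
orientation: [3.14, 0.105, 0.0]
contact_force: [-0.8, 0.1, 0.8]
finger_gap: -0.1
grasp_force: 0.0
```

Emit:
jog_arm(
  deltas=[0,0,0.01,0,0,0,0,0,0,0.01,0,0,0,0],
)

```text
time_s: 9.43
ee_pos: [510.6, -137.4, -22.3]
orientation: [3.14, 0.105, -0.0]
contact_force: [-0.8, 0.4, 0.2]
finger_gap: 0.1
grasp_force: 0.0
```

Emit:
jog_arm(
  deltas=[0,0,0.01,0,0,0,0,0,0,0.01,0,0,0,0],
)

```text
time_s: 9.68
ee_pos: [510.7, -137.4, -22.5]
orientation: [3.139, 0.106, -0.0]
contact_force: [-7.6, 4.9, 15.3]
finger_gap: 0.0
grasp_force: 7.6
```

```bash
python3 -c "
from h import *
go(W(J,(82,YS,140)),3.77)"
```

```text
t 9.68 pos [ 510.7 -137.4  -22.5] h 3.86 gap 0.0 F [-7.6  4.9 15.3] | shift [ 1.512 -0.005 -1.625] turn [0.01 0.   0.02]
```

Emit:
jog_arm(
  deltas=[0,0,-0.3,0,0,0,0,0,0,-0.4,0,0,0,0,0,0,-0.4,0,0,0,0,0,0,-0.4,0,0,0,0,0.1,0,-0.13,0,0,0,0,0.35,0,0,0,0,0,0,0.35,0,0,0,0,0,0,0.35,0,0,0,0,0,0,0.36,0,0,0,0,0,0,0,0.16,0,0,0,0,0,0,0.16,0,0,0,0,0,0,0.16,0,0,0,0,-0.1,0,0,0,0,0,0,-0.1,0,0,0,0,0,0,-0.1,0,0,0,0,0,0],
)

```text
invalid input
```

Emit:
jog_arm(
  deltas=[-0.12,0,0,0,0,0,0,-0.12,0,0,0,0,0,0,-0.12,0,0,0,0,0,0,-0.12,0,0,0,0,0,0,-0.12,0,0,0,0,0,0,-0.12,0,0,0,0,0,0,-0.1,0,0,0,0,0,0],
)

```text
time_s: 10.55
ee_pos: [427.4, -142.9, -24.9]
orientation: [3.14, 0.105, -0.002]
contact_force: [-0.3, 0.3, -0.8]
finger_gap: 0.2
grasp_force: 0.0
```

Run:
```python
from h import *
from rig import camera
import cv2
go(W(J,(-90,YS,100)),-97)
s=camera("scene")[130:230,220:320];cv2.imwrite("pics/a5.png",cv2.resize(s,(400,400),interpolation=2))
```

```text
t 10.55 pos [ 427.4 -142.9  -24.9] h 3.82 gap 0.2 F [-0.3  0.3 -0.8] | shift [ 0.625 -0.008 -1.25 ] turn [2.00e-02 2.00e-02 2.52e+01]
```

View pics/a5.png

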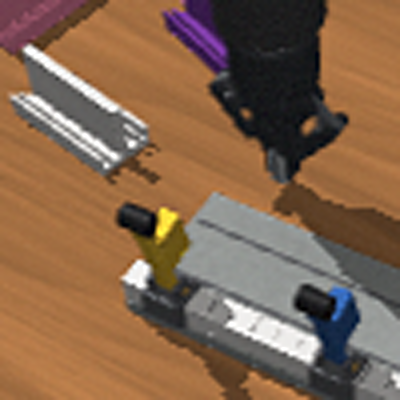

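The first call was refused for a miscounted row, and the second slid the fingers harmlessly off the bed. The stop is still up, so I'll redo the move.

Emit:
jog_arm(
  deltas=[0,0,-0.4,0,0,0,0,0,0,-0.4,0,0,0,0,0,0,-0.4,0,0,0,0,0,0,-0.4,0,0,0,0,0.3,0,-0.05,0,0,0,0,0.4,0,0,0,0,0,0,0.4,0,0,0,0,0,0,0.4,0,0,0,0,0,0,0.4,0,0,0,0,0,0,0.44,0,0,0,0,0,0,0,0,0,0,0,0,0],
)

```text
time_s: 11.98
ee_pos: [663.2, -126.7, 136.6]
orientation: [-3.14, -0.105, 0.009]
contact_force: [-0.8, 0.9, -0.1]
finger_gap: -0.4
grasp_force: 0.0
```

```bash
python3 -c "
from h import *
go(W(J,(82,YS,92)),3.77)"
```

```text
t 11.97 pos [ 663.2 -126.7  136.6] h 3.84 gap -0.4 F [-0.8  0.9 -0.1] | shift [-0.013 -0.002  0.446] turn [-0.    0.08  0.02]
```

Emit:
jog_arm(
  deltas=[0,0,0.2,0,0,0,0,0,0,0.24,0,0,0,0,-0.1,0,0,0,0,0,0,-0.1,0,0,0,0,0,0,-0.1,0,0,0,0,0,0],
)

```text
time_s: 12.6
ee_pos: [632.1, -129.4, 98.7]
orientation: [3.139, 0.105, 0.005]
contact_force: [0.1, 0.0, 0.4]
finger_gap: -0.2
grasp_force: 0.2
```

Emit:
jog_arm(
  deltas=[-0.12,0,0,0,0,0,0,-0.12,0,0,0,0,0,0,-0.12,0,0,0,0,0,0,-0.12,0,0,0,0,0,0,-0.12,0,0,0,0,0,0,-0.12,0,0,0,0,0,0,-0.1,0,0,0,0,0,0],
)

```text
time_s: 13.48
ee_pos: [549.8, -134.7, 96.8]
orientation: [3.14, 0.105, 0.0]
contact_force: [-1.1, 0.4, 1.4]
finger_gap: -0.2
grasp_force: 0.0
```

```bash
cat >> h.py <<'E'
def leaf(name="yellow",tag=None):
    "predicted vs seen yellow pixels near the stop in the scene view"
    from rig import camera
    import cv2
    s=camera("scene");
    if tag: cv2.imwrite(f"pics/{tag}.png",s)
    h=cv2.cvtColor(s,cv2.COLOR_BGR2HSV)[130:230,220:340]
    m=(h[...,0]>20)&(h[...,0]<35)&(h[...,1]>170)&(h[...,2]>70)
    v,u=np.nonzero(m);print("yellow n",len(u),"mean",u.mean()+220 if len(u) else 0,v.mean()+130 if len(u) else 0,"box",(u.min()+220,u.max()+220,v.min()+130,v.max()+130) if len(u) else None)
E
python3 - <<'E'
from h import *
import cv2
go(W(J,(-90,YS,100)),-97)
leaf(tag="b1")
for q in (0,1.57,1.85): print(q,[proj("scene",W(J,(16-r*np.cos(q),YS,49+r*np.sin(q)))).round(1) for r in(0,50,101)])
E
```

```text
t 13.47 pos [ 549.8 -134.7   96.8] h 3.83 gap -0.2 F [-1.1  0.4  1.4] | shift [-0.599 -0.008 -0.032] turn [ 0.   -0.   25.21]
yellow n 179 mean 269.8882681564246 189.47486033519553 box (np.int64(260), np.int64(278), np.int64(176), np.int64(200))
0 [array([262.4, 199.9]), array([271.1, 189.4]), array([279.5, 179.2])]
1.57 [array([262.4, 199.9]), array([260.7, 189.7]), array([258.7, 178.6])]
1.85 [array([262.4, 199.9]), array([258.2, 193.1]), array([253.5, 185.6])]
```

The yellow leaf is down: its pixel mean of (269.9,189.5) is close to the (271,189.4) predicted for 0 rad. Next I'll lift and turn for the blank's rib.

Emit:
jog_arm(
  deltas=[0,0,-0.2,0,0,0.9,0.6,0,0,-0.2,0,0,1,0.6,0,0,-0.2,0,0,1,0.6,0,0,-0.15,0,0,1,0.6,0,0,0,0,0,1,0.6,0,0,0,0,0,1,0.6,0,0,0,0,0,1,0.6,0,0,0,0,0,1,0.6,0,0,0,0,0,1,0.6,0,0,0,0,0,1,0.6,0,0,0,0,0,1,0.6,0,0,0,0,0,1,0.6,0,0,0,0,0,1,0.6,0,0,0,0,0,1,0.6,0,0,0,0,0,1,0.6,0,0,0,0,0,1,0.6,0,0,0,0,0,1,0.6,0,0,0,0,0,1,0.6,0,0,0,0,0,1,0.6,0,0,0,0,0,1,0.6],
)

```text
time_s: 16.02
ee_pos: [550.5, -134.6, 171.7]
orientation: [2.477, -1.932, 0.0]
contact_force: [-0.3, 0.9, -0.4]
finger_gap: 51.3
grasp_force: 0.0
```

Emit:
jog_arm(
  deltas=[0,0,0,0,0,1,0.6,0,0,0,0,0,1,0.6,0,0,0,0,0,1,0.6,0,0,0,0,0,1,0.6,0,0,0,0,0,1,0.6,0,0,0,0,0,0.3,0.6],
)

```text
time_s: 16.77
ee_pos: [550.5, -134.6, 171.7]
orientation: [2.082, -2.353, 0.0]
contact_force: [0.1, 0.5, 0.2]
finger_gap: 51.4
grasp_force: 0.0
```

```bash
python3 -c "
from h import *
go((466.7,-336.2,100),-97.05);leaf()"
```

```text
t 16.77 pos [ 550.5 -134.6  171.7] h -97.0 gap 51.4 F [0.1 0.5 0.2] | shift [2.103 0.587 0.717] turn [ 0.   -0.    0.01]
yellow n 164 mean 270.4573170731707 191.1341463414634 box (np.int64(260), np.int64(279), np.int64(179), np.int64(200))
```

Emit:
jog_arm(
  deltas=[0.35,0.098,0,0,0,0,0.6,0.35,0.098,0,0,0,0,0.6,0.35,0.098,0,0,0,0,0.6,0.35,0.098,0.2,0,0,0,0.6,0.35,0.098,0.3,0,0,0,0.6,0.35,0.097,0.3,0,0,0,0.6,0,0,0.3,0,0,0,0.6,0,0,0,0,0,0,0.6,0,0,0,0,0,0,0.6],
)

```text
time_s: 17.95
ee_pos: [467.5, -336.3, 63.4]
orientation: [-2.083, 2.351, -0.003]
contact_force: [0.3, 0.0, 0.5]
finger_gap: 51.2
grasp_force: 0.0
```

Run:
```python
from h import *
go((466.7,-336.2,-1.5),-97.05)
```

```text
t 17.95 pos [ 467.5 -336.3   63.4] h -96.91 gap 51.2 F [0.3 0.  0.5] | shift [-0.     0.01   0.649] turn [-0.02 -0.02  0.04]
```

Emit:
jog_arm(
  deltas=[0,0.01,0.2,0,0,0,0.6,0,0,0.2,0,0,0,0.6,0,0,0.15,0,0,0,0.6,0,0,0.1,0,0,0,0.6,0,0,0,0,0,0,0.6],
)

```text
time_s: 18.58
ee_pos: [465.2, -335.7, -4.3]
orientation: [2.082, -2.352, -0.002]
contact_force: [0.1, -0.3, -0.3]
finger_gap: 50.9
grasp_force: 0.0
```

Emit:
jog_arm(
  deltas=[0,0,0,0,0,0,0,0,0,0,0,0,0,0,0,0,0,0,0,0,0,0,0,0,0,0,0,0,0,0,0,0,0,0,0],
  squeeze=50,
)

```text
time_s: 19.2
ee_pos: [466.7, -336.1, -2.4]
orientation: [-2.082, 2.351, -0.003]
contact_force: [4.2, 0.3, 3.1]
finger_gap: 8.9
grasp_force: 54.8
```

Emit:
jog_arm(
  deltas=[0,0,-0.1,0,0,0,0,0,0,-0.2,0,0,0,0,0,0,-0.3,0,0,0,0,0,0,-0.35,0,0,-0.7,0,0,0,0,0,0,-1,0,0,0,0,0,0,-1,0,0,0,0,0,0,0,0],
)

```text
time_s: 20.08
ee_pos: [465.5, -335.8, 92.4]
orientation: [2.294, -2.147, -0.0]
contact_force: [-0.2, -0.4, -4.2]
finger_gap: 8.4
grasp_force: 54.0
```

Run:
```python
from h import *
go(W(J,(-34,YS+74,90)),-86.23)
```

```text
t 20.07 pos [ 465.5 -335.8   92.4] h -86.22 gap 8.4 F [-0.2 -0.4 -4.2] | shift [-2.698 -0.934  0.024] turn [0. 0. 0.]
```

Emit:
jog_arm(
  deltas=[-0.3,-0.104,0,0,0,0,0,-0.3,-0.104,0,0,0,0,0,-0.3,-0.104,0,0,0,0,0,-0.3,-0.104,0,0,0,0,0,-0.3,-0.104,0,0,0,0,0,-0.3,-0.104,0,0,0,0,0,-0.3,-0.104,0,0,0,0,0,-0.3,-0.104,0,0,0,0,0,-0.298,-0.102,0,0,0,0,0,0,0,0.25,0,0,0,0,0,0,0.25,0,0,0,0,0,0,0,0,0,0,0],
)

```text
time_s: 21.58
ee_pos: [539.2, -60.6, 39.7]
orientation: [2.29, -2.145, -0.005]
contact_force: [-0.1, -0.1, -4.0]
finger_gap: 9.2
grasp_force: 53.9
```

Run:
```python
from h import *
from rig import camera
import cv2
go(W(J,(-34,YS+74,14)),-86.23);leaf()
a=cv2.resize(camera("scene")[140:230,220:340],(800,600),interpolation=2)
o=np.array([220,140]);pt=lambda P:tuple(((proj("scene",W(J,P))-o)*6.667).astype(int))
for P in [(0,210,39),(0,YS,39),(0,0,39),(0,-190,39),(-110,-190,15),(-110,0,15),(-85,YS,49),(-4,YS+8,40),(-50,YS+8,40)]: cv2.circle(a,pt(P),3,(0,0,255),-1)
# expected blank (tool centred), bottom at z=28
from rig import manip
e=manip.get_obs()["ee_pos"];z0=e[2]+2.4
for P in [(sx,sy,z) for sx,z in((28,0),(5,61),(28,8),(-5,61)) for sy in(60,-60)]:
    w=W([e[0],e[1],J[2]],(P[0],P[1],P[2]+z0));cv2.circle(a,tuple(((proj("scene",w)-o)*6.667).astype(int)),3,(255,0,255),-1)
cv2.imwrite("pics/d1.png",a)
```

```text
t 21.57 pos [539.2 -60.6  39.7] h -86.25 gap 9.2 F [-0.1 -0.1 -4. ] | shift [-0.    -0.019  0.257] turn [ 0.07 -0.   -0.  ]
yellow n 84 mean 267.4047619047619 193.73809523809524 box (np.int64(260), np.int64(273), np.int64(185), np.int64(200))
```

View pics/d1.png

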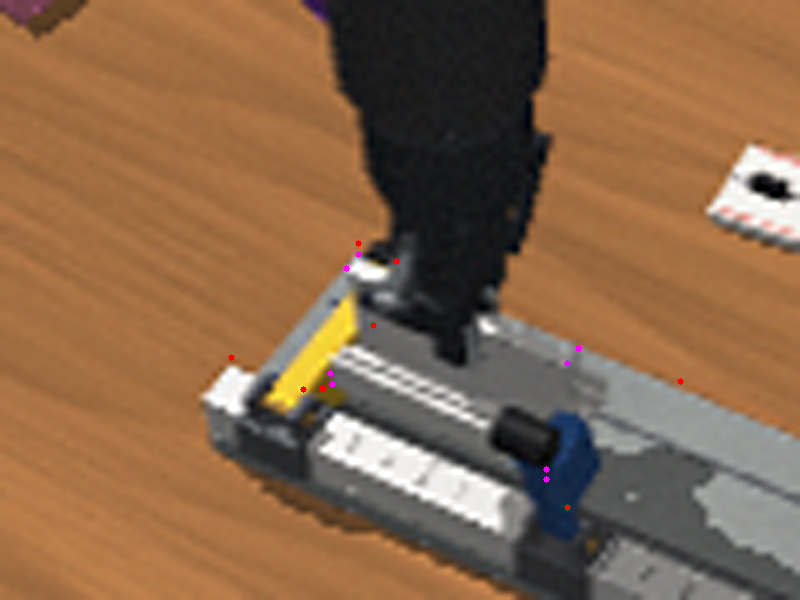

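Run:
```python
from h import *
o=np.array([220,140]);pt=lambda w:((proj("scene",w)-o)*6.667).round()
e=[539.2,-60.6]
for P in [(28,-60,29),(28,-60,21),(20,-60,29),(28,-60,8),(0,-60,61),(5,60,61),(28,60,29)]:
    print(P,pt(W([*e,J[2]],(P[0],P[1],P[2]+42))), pt(W([*e,J[2]],(P[0],P[1]+5,P[2]+42))))
print([pt(W(J,(-85,YS+s,49))) for s in(-13,13)],[pt(W(J,(-60,YS+8,z))) for z in(45,55)])
```

```text
(28, -60, 29) [330. 347.] [339. 351.]
(28, -60, 21) [332. 358.] [341. 362.]
(20, -60, 29) [340. 336.] [348. 340.]
(28, -60, 8) [335. 375.] [343. 379.]
(0, -60, 61) [356. 263.] [365. 267.]
(5, 60, 61) [571. 365.] [580. 369.]
(28, 60, 29) [548. 443.] [557. 447.]
[array([375., 252.]), array([419., 270.])] [array([384., 305.]), array([382., 292.])]
```

The blank's right-hand fin end at (332,350) matches the prediction of (330,347), and the leaf is down. I'll add clearance from the stop and lower onto the bed.

Emit:
jog_arm(
  deltas=[-0.05,0,0,0,0,0,0,0,0,0.12,0,0,0,0,0,0,0.1,0,0,0,0,0,0,0.02,0,0,0,0,0,0,0,0,0,0,0],
)

```text
time_s: 22.3
ee_pos: [540.5, -55.6, 17.4]
orientation: [2.294, -2.146, -0.0]
contact_force: [0.3, -0.3, -4.1]
finger_gap: 9.0
grasp_force: 53.8
```

Emit:
jog_arm(
  deltas=[0,0,0.01,0,0,0,0,0,0,0.01,0,0,0,0,0,0,0,0,0,0,0],
)

```text
time_s: 22.68
ee_pos: [540.7, -55.5, 15.7]
orientation: [2.294, -2.146, 0.0]
contact_force: [1.4, 0.1, -4.3]
finger_gap: 8.9
grasp_force: 53.8
```

Emit:
jog_arm(
  deltas=[0,0,0.01,0,0,0,0,0,0,0.01,0,0,0,0,0,0,0,0,0,0,0],
)

```text
time_s: 23.05
ee_pos: [540.6, -55.5, 13.6]
orientation: [2.294, -2.146, -0.0]
contact_force: [0.9, 0.7, -3.2]
finger_gap: 9.2
grasp_force: 53.8
```

Emit:
jog_arm(
  deltas=[0,0,0.01,0,0,0,0,0,-0.02,0.003,0,0,0,0,0,-0.02,0,0,0,0,0,0,0,0,0,0,0,0],
)

```text
time_s: 23.55
ee_pos: [544.9, -55.2, 12.5]
orientation: [-2.294, 2.146, -0.001]
contact_force: [0.5, 0.5, -3.3]
finger_gap: 9.2
grasp_force: 54.0
```

Emit:
jog_arm(
  deltas=[0,-0.01,0,0,0,0,0,0,-0.01,0,0,0,0,0],
)

```text
time_s: 23.8
ee_pos: [546.6, -55.1, 12.5]
orientation: [2.294, -2.146, 0.0]
contact_force: [-1.4, 0.2, -1.5]
finger_gap: 9.0
grasp_force: 54.2
```

Emit:
jog_arm(
  deltas=[0,-0.01,0,0,0,0,0,0,0,0,0,0,0,0],
)

```text
time_s: 24.05
ee_pos: [547.8, -55.0, 12.5]
orientation: [2.294, -2.146, 0.0]
contact_force: [-0.7, -0.4, -1.5]
finger_gap: 9.1
grasp_force: 54.2
```

Emit:
jog_arm(
  deltas=[0,-0.01,0,0,0,0,0,0,0,0,0,0,0,0],
)

```text
time_s: 24.3
ee_pos: [548.2, -55.1, 12.5]
orientation: [2.294, -2.145, -0.001]
contact_force: [-4.1, -0.5, 0.2]
finger_gap: 9.0
grasp_force: 54.6
```

Emit:
jog_arm(
  deltas=[0,-0.01,0.003,0,0,0,0,0,0,0,0,0,0,0],
)

```text
time_s: 24.55
ee_pos: [548.4, -55.1, 12.5]
orientation: [2.293, -2.144, -0.002]
contact_force: [-9.7, 1.4, 4.6]
finger_gap: 9.0
grasp_force: 55.3
```

Emit:
jog_arm(
  deltas=[0,-0.01,0,0,0,0,0,0,0,0,0,0,0,0],
)

```text
time_s: 24.8
ee_pos: [548.5, -55.2, 12.6]
orientation: [2.292, -2.143, -0.004]
contact_force: [-12.7, 1.4, 6.6]
finger_gap: 8.9
grasp_force: 55.7
```

Emit:
jog_arm(
  deltas=[0,0.012,-0.003,0,0,0,0,0.02,0,0,0,0,0,0,0.02,0,0,0,0,0,0,0.02,0,0,0,0,0,0,0,0,0,0,0,0,0],
)

```text
time_s: 25.42
ee_pos: [548.9, -58.5, 12.7]
orientation: [-2.295, 2.143, 0.005]
contact_force: [-9.8, 9.4, 6.5]
finger_gap: 9.1
grasp_force: 55.5
```

Emit:
jog_arm(
  deltas=[0.01,0,0,0,0,0,0,0.01,0,0,0,0,0,0],
)

```text
time_s: 25.68
ee_pos: [549.0, -60.3, 12.7]
orientation: [-2.295, 2.143, 0.006]
contact_force: [-11.6, 11.3, 6.2]
finger_gap: 8.8
grasp_force: 55.5
```

Emit:
jog_arm(
  deltas=[0.01,0,0,0,0,0,0,0.01,0,0,0,0,0,0],
)

```text
time_s: 25.92
ee_pos: [549.2, -62.3, 12.7]
orientation: [-2.295, 2.143, 0.006]
contact_force: [-10.5, 11.2, 5.4]
finger_gap: 8.8
grasp_force: 55.5
```

Emit:
jog_arm(
  deltas=[0.01,0.005,-0.003,0,0,0,0,0.01,0,0,0,0,0,0],
)

```text
time_s: 26.18
ee_pos: [549.3, -65.1, 12.6]
orientation: [-2.295, 2.143, 0.003]
contact_force: [-8.2, 11.0, 2.7]
finger_gap: 9.1
grasp_force: 55.0
```

Emit:
jog_arm(
  deltas=[0.01,0,0,0,0,0,0,0.005,0,0,0,0,0,0],
)

```text
time_s: 26.42
ee_pos: [549.4, -65.0, 12.7]
orientation: [-2.294, 2.142, 0.006]
contact_force: [-9.3, 14.3, 4.5]
finger_gap: 8.7
grasp_force: 55.2
```

Emit:
jog_arm(
  deltas=[0.01,0,0,0,0,0,0,0,0,0,0,0,0,0],
)

```text
time_s: 26.68
ee_pos: [549.4, -65.1, 12.7]
orientation: [-2.294, 2.141, 0.007]
contact_force: [-10.6, 17.9, 4.5]
finger_gap: 9.1
grasp_force: 55.3
```

Emit:
jog_arm(
  deltas=[0,0,0,0,0,0,0,0,0,0,0,0,0,0,-0.008,0.005,-0.002,0,0,0,0,0,0,0,0,0,0,0],
)

```text
time_s: 27.18
ee_pos: [549.4, -65.1, 12.7]
orientation: [-2.294, 2.141, 0.005]
contact_force: [-5.9, 12.7, 1.0]
finger_gap: 9.1
grasp_force: 54.7
```

Emit:
jog_arm(
  deltas=[0,0,0,0,0,0,0.3,0,0,0,0,0,0,0.3,0,0,0,0,0,0,0.3,0,0,0,0,0,0,0.3],
)

```text
time_s: 27.68
ee_pos: [549.5, -68.9, 13.0]
orientation: [-2.294, 2.146, -0.001]
contact_force: [0.3, -0.1, -0.0]
finger_gap: 25.7
grasp_force: 0.0
```

Run:
```python
from h import *
go(W(J,(-85,YS,140)),3.77)
```

```text
t 27.68 pos [549.5 -68.9  13. ] h -86.19 gap 25.7 F [ 0.3 -0.1 -0. ] | shift [ 0.65  0.59 -1.27] turn [-0.000e+00 -1.000e-02 -2.249e+01]
```

Emit:
jog_arm(
  deltas=[0,0,-0.1,0,0,0,0.3,0,0,-0.3,0,0,0,0.4,0,0,-0.3,0,0,0,0.55,0,0,-0.3,0,0,-0.5,0.55,0.065,0.06,0,0,0,0,0.55,0.3,0.26,0,0,0,0,0.55,0.28,0.27,0,0,0,0,0.55,0,0,0,0,0,-1,0.55,0,0,0,0,0,-1,0.55,0,0,0,0,0,-1,0.55,0,0,0,0,0,-1,0.55,0,0,0,0,0,-1,0.55,0,0,0,0,0,-1,0.55,0,0,0,0,0,-1,0.55,0,0,0,0,0,-1,0.55,0,0,0,0,0,-1,0.55,0,0,0,0,0,-1,0.55,0,0,0,0,0,-1,0.55,0,0,0,0,0,-1,0.55],
)

```text
time_s: 30.05
ee_pos: [496.8, -138.9, 112.6]
orientation: [2.987, -0.972, -0.001]
contact_force: [-0.2, -0.2, 0.5]
finger_gap: 47.2
grasp_force: 0.0
```

Emit:
jog_arm(
  deltas=[0,0,0,0,0,-1,0.55,0,0,0,0,0,-1,0.55,0,0,0,0,0,-1,0.55,0,0,0,0,0,-1,0.55,0,0,0,0,0,-1,0.55,0,0,0,0,0,-1,0.55,0,0,0,0,0,-1,0.55,0,0,0,0,0,-1,0.55,0,0,0,0,0,-1,0.55,0,0,0,0,0,-1,0.55,0,0,0,0,0,0,0.55],
)

```text
time_s: 31.42
ee_pos: [496.9, -138.9, 112.7]
orientation: [3.14, 0.103, -0.001]
contact_force: [-1.0, 0.4, -0.6]
finger_gap: 47.0
grasp_force: 0.0
```

Run:
```python
from h import *
from rig import camera
import cv2
go(W(J,(-85,YS,-7)),3.77);leaf()
s=camera("scene");cv2.imwrite("pics/e1.png",s)
# bright-white mask around blank; print as ascii at 1px
g=s[155:205,255:325].min(axis=2)
for r in range(0,50): print(155+r,"".join("#" if v>190 else "+" if v>140 else "." for v in g[r]))
P=W(J,(-28,YS+68,0))
for q in [(28,-60,29),(28,60,29),(5,-60,61),(5,60,61),(-5,-60,61),(-5,60,61)]: print(q,proj("scene",W([P[0],P[1],J[2]],(q[0],q[1],q[2]+15))).round(1))
```

```text
t 31.43 pos [ 496.9 -138.9  112.7] h 3.77 gap 47.0 F [-1.   0.4 -0.6] | shift [-0.018 -0.014  1.197] turn [-0.    0.01 -0.  ]
yellow n 110 mean 269.6818181818182 190.77272727272728 box (np.int64(260), np.int64(279), np.int64(179), np.int64(200))
155 ......................................................................
156 ......................................................................
157 ......................................................................
158 ......................................................................
159 ......................................................................
160 ......................................................................
161 ......................................................................
162 ......................................................................
163 ......................................................................
164 ......................................................................
165 ......................................................................
166 .........................
[... 2358 characters left out ...]
+++++++.....
198 ##+....................................###+.....++++++++++++++++++....
199 #+..............+........................++.......+++++++++++++++++++.
200 #+...............#+.........................++.......+++++++++++++++++
201 #+................##+..................................+++++++++++++++
202 ...............###+.+##+..................................++++++++++++
203 ..............######+..##+..................................++++++++++
204 ..............#########+.##+..................................++++++++
(28, -60, 29) [267.5 198.4]
(28, 60, 29) [299.6 212.8]
(5, -60, 61) [270.5 187.1]
(5, 60, 61) [303.  201.3]
(-5, -60, 61) [272.2 185. ]
(-5, 60, 61) [304.6 199.1]
```

The rib's right end at about (271,187) matches the gauged prediction of (270.5,187.1). Next I'll pinch the yellow knob.

Emit:
jog_arm(
  deltas=[-0.018,-0.014,0.3,0,0,0,0.55,0,0,0.3,0,0,0,0.55,0,0,0.2,0,0,0,0.55,0,0,0.1,0,0,0,0.55,0,0,0.1,0,0,0,0.55],
)

```text
time_s: 32.15
ee_pos: [495.7, -137.6, 13.1]
orientation: [3.139, 0.104, 0.001]
contact_force: [0.8, 0.4, -0.7]
finger_gap: 46.8
grasp_force: 0.0
```

Emit:
jog_arm(
  deltas=[0,0,0.1,0,0,0,0.55,0,0,0.08,0,0,0,0.55,0,0,0,0,0,0,0.55],
)

```text
time_s: 32.52
ee_pos: [494.9, -137.5, -5.7]
orientation: [3.14, 0.105, -0.002]
contact_force: [-0.5, 0.7, 0.3]
finger_gap: 46.9
grasp_force: 0.0
```

Emit:
jog_arm(
  deltas=[0,0,0,0,0,0,0.35,0,0,0,0,0,0,0.2,0,0,0,0,0,0,0.2,0,0,0,0,0,0,0.2],
  squeeze=20,
)

```text
time_s: 33.02
ee_pos: [495.7, -139.4, -4.1]
orientation: [3.137, 0.105, 0.001]
contact_force: [1.2, -7.8, -1.9]
finger_gap: 25.4
grasp_force: 25.3
```

```bash
python3 -c "
import numpy as np
q=np.linspace(0,1.78,19);x=1.01*(1-np.cos(q));z=-1.01*np.sin(q)
print([[round(a,3),round(b,3)] for a,b in zip(np.diff(x),np.diff(z))])"
```

```text
[[np.float64(0.005), np.float64(-0.1)], [np.float64(0.015), np.float64(-0.099)], [np.float64(0.024), np.float64(-0.097)], [np.float64(0.034), np.float64(-0.094)], [np.float64(0.043), np.float64(-0.09)], [np.float64(0.052), np.float64(-0.085)], [np.float64(0.06), np.float64(-0.08)], [np.float64(0.067), np.float64(-0.074)], [np.float64(0.074), np.float64(-0.067)], [np.float64(0.081), np.float64(-0.059)], [np.float64(0.086), np.float64(-0.051)], [np.float64(0.091), np.float64(-0.042)], [np.float64(0.094), np.float64(-0.033)], [np.float64(0.097), np.float64(-0.023)], [np.float64(0.099), np.float64(-0.014)], [np.float64(0.1), np.float64(-0.004)], [np.float64(0.1), np.float64(0.006)], [np.float64(0.099), np.float64(0.016)]]
```

Emit:
jog_arm(
  deltas=[0,0.018,0,0,0,0,0.2,0.005,0,-0.1,0,0,0,0.2,0.015,0,-0.099,0,0,0,0.2,0.024,0,-0.097,0,0,0,0.2],
  squeeze=25,
)

```text
time_s: 33.52
ee_pos: [499.8, -139.1, 25.1]
orientation: [3.14, 0.105, -0.0]
contact_force: [3.8, -3.0, -4.4]
finger_gap: 25.1
grasp_force: 24.8
```

Emit:
jog_arm(
  deltas=[0.034,0,-0.094,0,0,0,0.2,0.043,0,-0.09,0,0,0,0.2,0.052,0,-0.085,0,0,0,0.2,0.06,0,-0.08,0,0,0,0.2,0.067,0,-0.074,0,0,0,0.2],
)

```text
time_s: 34.15
ee_pos: [525.5, -137.2, 67.3]
orientation: [3.14, 0.105, -0.001]
contact_force: [-1.3, -2.1, -4.3]
finger_gap: 25.7
grasp_force: 24.7
```

Emit:
jog_arm(
  deltas=[0.074,0,-0.067,0,0,0,0.2,0.081,0,-0.059,0,0,0,0.2,0.086,0,-0.051,0,0,0,0.2,0.091,0,-0.042,0,0,0,0.2,0.094,0,-0.033,0,0,0,0.2],
)

```text
time_s: 34.78
ee_pos: [568.7, -134.2, 92.6]
orientation: [-3.14, -0.105, -0.001]
contact_force: [-3.4, 0.6, 0.7]
finger_gap: 25.2
grasp_force: 24.8
```

Emit:
jog_arm(
  deltas=[0.097,0,-0.023,0,0,0,0.2,0.099,0,-0.014,0,0,0,0.2,0.1,0,-0.004,0,0,0,0.2,0.1,0,0.006,0,0,0,0.2,0.099,0,0.016,0,0,0,0.2,0,0,0,0,0,0,0.2],
)

```text
time_s: 35.52
ee_pos: [619.3, -130.6, 94.7]
orientation: [-3.14, -0.106, -0.005]
contact_force: [-1.2, 1.6, 5.3]
finger_gap: 25.4
grasp_force: 25.7
```

Run:
```python
from h import *
go(W(J,(35,YS,200)),3.77);leaf(tag="f1")
```

```text
t 35.52 pos [ 619.3 -130.6   94.7] h 3.86 gap 25.4 F [-1.2  1.6  5.3] | shift [-0.043 -0.012 -1.053] turn [ 0.   -0.04  0.02]
yellow n 95 mean 262.13684210526316 192.78947368421052 box (np.int64(254), np.int64(267), np.int64(184), np.int64(201))
```

Emit:
jog_arm(
  deltas=[0,0,0,0,0,0,0.45,0,0,0,0,0,0,0.6,0,0,0,0,0,0,0.6,0,0,-0.1,0,0,0,0.6,0,0,-0.3,0,0,0,0.6,0,0,-0.4,0,0,0,0.6,0,0,-0.3,0,0,0,0.6,0,0,0,0,0,0,0.6,0,0.6,0,0,0,0,0.6,0,0.6,0,0,0,0,0.6,0,0.6,0,0,0,0,0.6,0,0,0,0,0,0,0.6,0,0,0,0,0,0,0.6],
)

```text
time_s: 37.2
ee_pos: [629.0, -310.9, 203.1]
orientation: [-3.139, -0.104, 0.002]
contact_force: [-0.5, 0.1, -0.1]
finger_gap: 51.5
grasp_force: 0.0
```

Run:
```python
from h import *
from rig import camera
import cv2
go(W(J,(35,YS,200)),3.77);leaf(tag="g1")
t=camera("top");cv2.imwrite("pics/g2.png",t)
for n in("scene","top"):
  im=cv2.imread("pics/g1.png") if n=="scene" else t
  P=W(J,(-28,YS+68,0))
  for q in [(0,-60,61),(0,60,61),(28,-60,29),(-28,-60,29),(-28,60,29),(28,60,29)]: print(n,q,proj(n,W([P[0],P[1],J[2]],(q[0],q[1],q[2]+15))).round(1))
  y0,y1,x0,x1=(165,220,255,325) if n=="scene" else (168,205,320,395)
  g=im[y0:y1,x0:x1].min(axis=2)
  for r in range(y1-y0): print(y0+r,"".join("#" if v>190 else "+" if v>140 else "." for v in g[r]))
```

```text
t 37.2 pos [ 629.  -310.9  203.1] h 3.78 gap 51.5 F [-0.5  0.1 -0.1] | shift [-0.024 -1.817  0.032] turn [-0.01  0.02  0.  ]
yellow n 144 mean 261.2986111111111 190.65277777777777 box (np.int64(254), np.int64(267), np.int64(181), np.int64(201))
scene (0, -60, 61) [271.3 186.1]
scene (0, 60, 61) [303.8 200.2]
scene (28, -60, 29) [267.5 198.4]
scene (-28, -60, 29) [276.9 186.8]
scene (-28, 60, 29) [308.6 200.6]
scene (28, 60, 29) [299.6 212.8]
165 ......................................................................
166 ......................................................................
167 ......................................................................
168 ......................................................................
169 ......................................................................
170 ......................................................................
171 ......................................................................
172 ......................................................................
173 ..................................................
[... 5919 characters left out ...]
####################+...##..................................
197 +++++++...+########################+...##..................................
198 ++++++....+########################+..+##..................................
199 ++++++.....########################...+#+..................................
200 ++++++.....#######################+...++...................................
201 ++++++.....##############+++++++++.........................................
202 ++++++.....+++++++++++++++.++++++..........................................
203 ++++++++++++++++++++++++++++++++++....+....................................
204 +++++++++++++++++++++++++++++++++..........................................
```

Run:
```python
import cv2,numpy as np
for f in("scene0","g1"):
    s=cv2.imread(f"pics/{f}.png");h=cv2.cvtColor(s,cv2.COLOR_BGR2HSV)[130:230,220:340]
    m=(h[...,0]>20)&(h[...,0]<35)&(h[...,1]>170)&(h[...,2]>70);v,u=np.nonzero(m)
    print(f,len(u),u.mean()+220,v.mean()+130,u.min()+220,u.max()+220,v.min()+130,v.max()+130)
    d=s[172:200,240:275].max(axis=2)<45; v,u=np.nonzero(d);print(len(u),u.mean()+240,v.mean()+172)
    g=s[172:200,240:275].max(axis=2)
    for r in range(0,28): print("".join("#" if x<45 else "." for x in g[r]))
```

```text
scene0 137 260.9051094890511 191.1824817518248 254 266 182 201
40 254.225 185.175
...................................
...................................
...................................
...................................
...................................
...................................
...................................
...................................
...................................
............##.....................
..............##...................
..........#.....##.................
..........####...##................
..........######.##................
..........#########................
.............######................
..............####.................
...................................
...................................
...................................
...................................
...................................
...................................
...................................
...................................
...................................
...................................
...................................
g1 144 261
[... 397 characters left out ...]
................
...........###...###...............
...........######.###..............
...........##########..............
............########...............
..............######...............
.................###...............
...................................
...................................
...................................
...................................
...................................
...................................
...................................
...................................
...................................
...................................
...................................
...................................
...................................
```

```bash
python3 -c "
from rig import manip
print(manip.sign_off())"
```

```text
the job is handed in; nothing more can be done
None
```

I gauged the blank against the fence and the lowered yellow stop, let go of it, flipped the yellow stop back up (about 1.76 rad), and handed the job in at about 37 s; the last camera check put the blank within about 1 px of its target, and no verdict came back.

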